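# Fit the stop buffer, then hold the sprung incubator lid just below balance

## Robot

A 6-joint arm with a two-finger parallel gripper is mounted at the origin on a cart in front of the work surface, level with it; the furniture and walls round the work are solid. World frame = base frame: x ahead of the robot, y to its left, z up, the work surface at z = 0. Lengths are in mm, angles in rad, forces in N, time in s.
With the tool pointing down it reaches from about 250 to 800 mm from the base axis. Payload 8.5 kg.
Tool frame: the origin (TCP) lies midway between the tips of the shut fingers; the grasp point (between the pads) lies 19 mm behind it (env.hold_point_z is the distance from the TCP to the grasp point, in mm); z points along the fingers, y is the line along which they close (so a half turn about z gives the same grasp; the last joint's range is limited). The gripper opens to 85 mm and grips with 20 to 120 N. Pads are 22 mm wide; open, the fingers measure 114 mm over their backs; the gripper's body (76 mm by 85 mm) begins 54 mm behind the grasp point. The pads swing forward as they close: fully open they stand 13 mm farther back than shut.
Start: joints at [1.131, 0.238, -0.013, 1.319, 0, 1.571], TCP at [223.503, 475, 231.276] pointing down, gripper open.
Joint ranges: [-2.66, 2.66], [-1.03, 1.9], [-1.14, 1.46], [-1.82, 2.27], [-1.45, 1.34], [-3.14, 3.14]. Speed limits (rad/s): [2.22, 2.22, 2.79, 3.14, 3.14, 3.14].

## Interface

Orientations are given as a rotation vector (axis times angle).
In Python, from bench import env gives the robot as it stands. The module is installed in compiled form; this text tells all that it offers.
- The arm moves only by the tool move_arm, never from a script. Its argument "steps" is a list of rows, each an object of numbers: "tx", "ty", "tz": the shift along the tool's x, y, z in cm; "twist": the turn about the tool's z in rad. In form: [{"tx": .., "ty": .., "tz": .., "twist": ..}, ...]. A call has exactly 10 rows; each row shifts and turns the commanded pose from where the row before left it, along the tool's axes as they then stand; what a row does not reach is not made up. A row lasts 1/10 s, in which the tool goes at most 50 mm and 8.59 degrees, less where a joint would pass 70% of its speed; a pose out of reach is approached as far as the arm can. A call with a gripper value outside its range is refused whole. "hand" is the finger opening in cm, from 0 to 8.54, set as the call begins (left out, the last holds). The fingers move at their own pace and stop on an object; "newtons" is the grip in N (left out, the last holds). Time passes only in rows, so rows that do not move let the fingers close, or fill a call up. It gives the time, the measured TCP pose, the force, the opening and the grip force at its end, in the units of the state.
- env.get_state(): the state, without advancing time (a new reading comes with each control period).
- env.capture(name): name is "side" or "top"; returns the picture (420x560x3 uint8, blue, green, red); there is no depth.
- env.camera_params(name): a dict with "fx", "fy", "cx", "cy" (pixels), "k1" (the pictures are not rectified: a ray, as slopes to the right and down, at radius r is drawn at 1 + k1 r^2 times it, then the intrinsics apply), "R" (3x3) and "t" (3): a world point X has camera coordinates R X + t. Camera axes: x right, y down, z forward; pixel columns grow to the right and rows downward; lengths in mm; the calibration is good to about 2 mm. A picture is of the moment at which its call begins. camera_params takes no time and is no camera call.
- env.close_job(): hands the job in; it is judged then, once.
The state is a dict: "clock": time; "joints": joint angles; "dq": joint speeds; "effort": joint torques, N m; "tool_pos": TCP position; "orientation": TCP orientation; "contact_force": force on the tool from outside, world axes, zero at the start; "moment": the same for the moment, N m; "opening": opening from 0.0 (shut) to 1.0 (fully open); "gripper_force": force on a finger pad.
Only numpy, scipy, OpenCV 4.12 (cv2) and the standard library are available. Lean on these libraries where they do the work, as an engineer would, in place of code of your own. Each camera call takes 0.05 s, during which the arm holds its last target. There are 200 camera calls.

## Task

Slide the orange buffer ring fully down onto the stop post behind the incubator's lid and let go of it, then lift the sprung lid by its side handle clearly past its balance point, so that it would stay open by itself, and bring it back to about ten degrees below that point. Finish while still holding the lid still there, in the green zone of its dial, so that the hinge spring can be adjusted. Leave the two vials and the small beaker where they are.

Things in the scene. Friction and masses are not known exactly. Their poses are not given: they have to be found in the camera images.
- ring_mid (a point): centre (half-way up) of the orange buffer ring, a loose upright tube standing on the bench: outside diameter 36 mm, height 30 mm, bore 16 mm right through, about 30 g. Its z axis is the bore's axis.
- post_tip (a point): top centre of the upright steel stop post on the incubator's rear deck, 42 mm behind the hinge axis, midway across, 227 mm above the bench. Its upper 47 mm is a rod of 12 mm diameter (top 5 mm tapered to 6 mm), then a flange of 28 mm diameter on which the ring is to rest. 2 mm clearance all round; the ring's centre when home is 32 mm below this point.
- post_seat (a point): centre of the flange's upper face on the stop post, 180 mm above the bench, 47 mm straight below the post's tip; the seated ring's underside rests here, its centre 15 mm above. Axes as the incubator's.
- lid_hinge (a point): middle of the lid's hinge axis, fixed to the incubator, 104 mm above the bench. Axes are the incubator's: x to its rear, away from its front panel; y to its left side (the side with the lid's handle), along the hinge axis; z up.
- incubator: white bench incubator, cannot move; origin on the bench straight below the hinge axis, axes as lid_hinge. Case: from 155 mm in front (-x) to 75 mm behind, 160 mm wide, up to 102 mm high. Grey dial of 116 mm diameter round the hinge axis on the right side (y = -88 mm): green zone 0.88 to 1.13 rad, red mark at the balance point; a red pointer on the lid sweeps over it
- lid_grip (a point): where to hold the lid: middle of the round steel handle rod, 12 mm diameter, parallel to y, level off the lid's left edge near its front; free for 30 mm either side, then an 18 mm black end cap. At lid angle q it lies from lid_hinge, in its axes, at x = -140 cos q + 7 sin q, y = 125, z = 140 sin q + 7 cos q (mm). The rod turns easily between the fingers; the hand need not turn.
- lid (a joint): opening angle of the grey lid (148 x 166 x 14 mm, 0.8 kg), rad: 0 shut and level (as it starts), 1.57 upright, stop at 1.75; it rests on the fitted ring just before that. A hinge spring bears part of the weight; 1.7 N up at the handle starts it. Balance point 1.18 rad (68 degrees): let go below it the lid falls shut, above it swings open and stays.
- vial_1: sample vial with white cap, 22 mm diameter, 50 mm high, origin at the centre of its underside; to be left alone
- vial_2: sample vial with blue cap, 22 mm diameter, 50 mm high, origin at the centre of its underside; to be left alone
- beaker_100: small glass beaker, 54 x 62 mm, 72 mm high, origin at the centre of its underside; to be left alone

How it is judged (in metres and radians):
On the way, in this order (a step that is already met when the one before it is completed fails the run):
1. the buffer ring is fully down on the stop post's flange, upright, and let go (horizontal distance between ring_mid and post_seat below 0.005 m and z of ring_mid in the frame of post_seat between 0.01 and 0.0185 m and angle between ring_mid's own z axis and vertical below 0.12 rad and contact force between the fingers and buffer_ring below 0.1 N), for 0.2 s.
2. the lid is raised past its balance point (beyond 1.28 rad) (value of joint lid above 1.28 rad), for 0.1 s.
At the end, for the whole second after the job is handed in: Fingers on the lid (over 0.1 N), lid still (under 0.05 rad/s) at 0.88 to 1.13 rad, 3 to 17 degrees below balance; ring on the post, within 5 mm of its axis, centre 10 to 18.5 mm above the flange, upright within 0.12 rad, touched (over 0.1 N) by neither fingers nor lid (all of step 1 and value of joint lid between 0.88 and 1.13 rad and velocity of joint lid between -0.05 and 0.05 rad/s and contact force between the fingers and lid above 0.1 N and contact force between buffer_ring and lid below 0.1 N); the arm keeps its last pose, push and grip.
It fails at once if the white-capped vial is moved by more than 30 mm or tipped (distance of vial_1 from where it was at the start of the episode above 0.03 m or angle between vial_1's own z axis and vertical above 0.4 rad).
It fails at once if the blue-capped vial is moved by more than 30 mm or tipped (distance of vial_2 from where it was at the start of the episode above 0.03 m or angle between vial_2's own z axis and vertical above 0.4 rad).
It fails at once if the beaker is moved by more than 30 mm or tipped (distance of beaker_100 from where it was at the start of the episode above 0.03 m or angle between beaker_100's own z axis and vertical above 0.4 rad).
It also fails if it takes over 67 s, if anything falls off the work surface, if the arm or the gripper's body presses on something with over 40 N, if the wrist force passes 120 N, or if a joint passes its speed limit or range.

## Working session

There is one attempt and no reset: what is moved stays moved. The work goes in short steps, Python scripts to look and compute and a tool call to move; the robot and the scene stay as the last step left them, time stands still between calls to the robot, and variables do not carry over. Pictures are saved under pics/ and viewed, at most 11 in all, crops included, and the job is handed in when it is done.

Besides the shell and the picture viewer there is one more tool, called after "Request:" in YAML: its name, and indented under it one key for each argument. move_arm: Moves the arm, as the interface text tells. Its arguments: {"type":"object","properties":{"steps":{"type":"array","items":{"type":"object","properties":{"tx":{"type":"number"},"ty":{"type":"number"},"tz":{"type":"number"},"twist":{"type":"number"}}}},"hand":{"type":"number"},"newtons":{"type":"number"}},"required":["steps"]}

```bash
mkdir -p pics
python3 - <<'E'
from bench import env
import cv2
for n in("side","top"):
    cv2.imwrite(f"pics/{n}0.png",env.capture(n)); p=env.camera_params(n); print(n,p)
print(env.get_state(), env.hold_point_z)
E
```

```text
side {'fx': 417.1413162351816, 'fy': 417.1413162351816, 'cx': 279.1787959774471, 'cy': 211.29859596569167, 'k1': -0.0020889158155840085, 'R': array([[-0.98917779, -0.14594991,  0.01503102],
       [-0.08120592,  0.45927418, -0.88457494],
       [ 0.12220028, -0.87622249, -0.46615581]]), 't': array([473.57673395, 224.03359224, 885.61505699])}
top {'fx': 395.8418016105445, 'fy': 395.8418016105445, 'cx': 281.2860707114619, 'cy': 213.37391761210435, 'k1': -0.1048987758472865, 'R': array([[ 9.89886220e-03, -9.99946431e-01,  3.02457824e-03],
       [-9.72538880e-01, -1.03308297e-02, -2.32511078e-01],
       [ 2.32529869e-01, -6.39924815e-04, -9.72589045e-01]]), 't': array([-125.86224175,  545.98066465,  981.83598189])}
{'clock': 0.1, 'joints': array([ 1.13101627e+00,  2.38727779e-01, -1.41354940e-02,  1.31922775e+00,
        3.90103901e-07,  1.57082575e+00]), 'dq': array([ 0.00142181, -0.00148024,  0.00135117,  0.0019975 , -0.00123075,
       -0.00061397]), 'effort': array([-1.73580006e-04, -5.39720285e+01,  3.46999419e+01,  1.34479307e-02,
        1.01174114e-04,  1.73231626e-05]), 'tool_pos': array([223.35680878, 474.7105442 , 230.75167432]), 'orientation': array([-6.85234701e-01, -3.06566099e+00,  1.98443045e-03]), 'contact_force': array([ 0.08414231, -0.72569097,  0.44738956]), 'moment': array([ 0.03925901, -0.00193964,  0.01949095]), 'gripper_force': 0.0, 'opening': 1.0035376855695635} 18.700000000000003
```

View pics/side0.png

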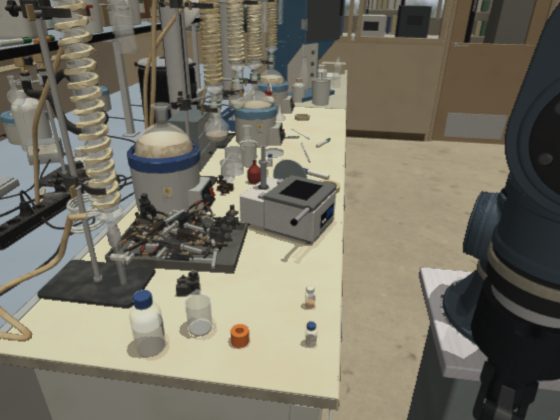

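View pics/top0.png

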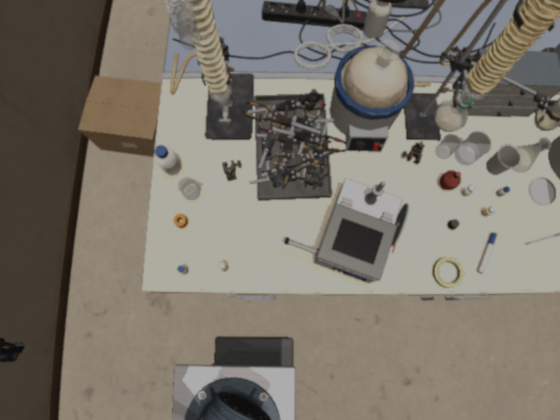

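Side view: orange ring (240,336), beaker (199,315), vials (310,297) and (311,333), incubator around (290,205). Top view: ring (180,221), beaker (191,190), vials (182,269) and (223,266), handle end cap (287,241), post tip (~379,187).

```bash
cat > h.py <<'E'
import numpy as np,cv2
from bench import env
def ray(n,uv):
    p=env.camera_params(n); x=np.array([(uv[0]-p['cx'])/p['fx'],(uv[1]-p['cy'])/p['fy']]); s=x.copy()
    for _ in range(20): s=x/(1+p['k1']*(s@s))
    R=p['R'];return -R.T@p['t'], R.T@np.r_[s,1]
def onz(n,uv,z):
    o,d=ray(n,uv); return o+d*(z-o[2])/d[2]
def tri(a,b):
    (o,d),(p,e)=ray('top',a),ray('side',b)
    s=np.linalg.lstsq(np.c_[d,-e],p-o,rcond=None)[0]; A=o+d*s[0];B=p+e*s[1]
    return (A+B)/2,np.linalg.norm(A-B)
def proj(n,X):
    p=env.camera_params(n);c=p['R']@X+p['t'];s=c[:2]/c[2];s=s*(1+p['k1']*(s@s));return s*[p['fx'],p['fy']]+[p['cx'],p['cy']]
def blobs(im,lo,hi,amin=15):
    m=cv2.inRange(cv2.cvtColor(im,cv2.COLOR_BGR2HSV),lo,hi)
    n,l,s,c=cv2.connectedComponentsWithStats(m)
    return [(c[i].round(1),s[i].tolist()) for i in range(1,n) if s[i][4]>=amin]
E
python3 - <<'E'
from h import *
t=cv2.imread('pics/top0.png');s=cv2.imread('pics/side0.png')
for im in(t,s): print(blobs(im,(4,150,100),(16,255,255)))
a=cv2.resize(t[165:290,270:420],None,fx=5,fy=5,interpolation=cv2.INTER_CUBIC)[:600,:800];cv2.imwrite('pics/tc.png',a)
b=cv2.resize(s[145:260,225:355],None,fx=5,fy=5,interpolation=cv2.INTER_CUBIC);cv2.imwrite('pics/sc.png',b)
print(onz('top',(180,221),30),onz('top',(182,269),50),onz('top',(223,266),50),onz('top',(191,190),36))
E
```

```text
[(array([452.4, 180.9]), [446, 176, 13, 11, 67]), (array([183.7, 223. ]), [180, 218, 7, 9, 18])]
[(array([253.9, 169.5]), [250, 166, 9, 7, 46]), (array([239.2, 335.6]), [231, 325, 17, 23, 337])]
[531.09325367 156.77155242  30.        ] [398.44231545 137.81733722  50.        ] [407.99679077  30.33951476  50.        ] [618.00337058 130.56048326  36.        ]
```

View pics/tc.png

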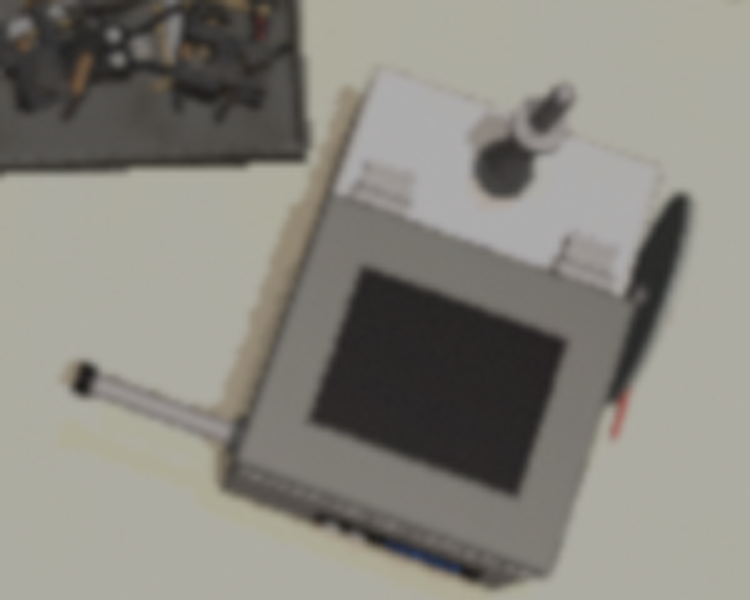

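View pics/sc.png

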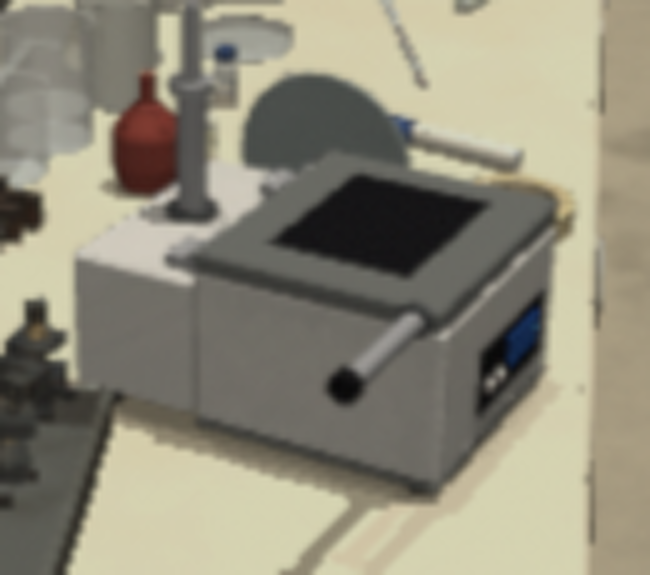

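Top crop: deck rear corners at crop (378,66) and (660,160), post tip (565,93), flange (540,130), handle cap (83,380). Side crop: case corners (78,258), (440,335), (80,385), (435,490), flange (192,85), cap (345,385).

```bash
cat >> h.py <<'E'
tc=lambda a,b:((a+.5)/5-.5+270,(b+.5)/5-.5+165)
sc=lambda a,b:((a+.5)/5-.5+225,(b+.5)/5-.5+145)
E
python3 - <<'E'
from h import *
L=[('top',tc(378,66),(75,80,102)),('top',tc(660,160),(75,-80,102)),('top',tc(540,130),(42,0,180)),('top',tc(567,90),(42,0,227)),('top',tc(83,380),(-140,164,111)),
('side',sc(78,258),(75,80,102)),('side',sc(440,335),(-155,80,102)),('side',sc(80,385),(75,80,0)),('side',sc(435,490),(-155,80,0)),('side',sc(192,85),(42,0,180)),('side',sc(345,385),(-140,173,111))]
W=np.array([onz(n,u,m[2])[:2] for n,u,m in L]);M=np.array([m[:2] for *_,m in L],float)
U,S,V=np.linalg.svd((M-M.mean(0)).T@(W-W.mean(0)));R=(U@V).T
t=W.mean(0)-R@M.mean(0);yaw=np.arctan2(R[1,0],R[0,0])
print('org',t,'yaw',yaw);print((W-M@R.T-t).round(1))
for x,y,z in[(42,0,227),(42,0,180),(-140,125,111)]:
    X=np.r_[R@[x,y]+t,z];print(X.round(1),proj('top',X),proj('side',X))
t0=cv2.imread('pics/top0.png');s=cv2.imread('pics/side0.png')
for im in(t0,s): print(blobs(im,(4,110,60),(18,255,255)))
print(tri(tc(567,90),sc(190,3)),tri(tc(540,130),sc(192,85)))
cv2.imwrite('pics/mix.png',np.hstack([cv2.resize(t0[170:290,150:250],None,fx=4,fy=4),cv2.resize(s[125:225,220:320],(400,400))]) if 0 else np.hstack([cv2.resize(t0[175:285,150:250],(400,440)),cv2.resize(s[125:235,220:320],(400,440))]))
o=blobs(s,(4,110,60),(18,255,255))
print(tri((180.5,221),(239.2,335.6)))
print(onz('side',(239.2,335.6),15))
E
```

```text
org [ 541.51850314 -339.16299528] yaw -0.3234718489963456
[[ -2.4   0.9]
 [ -0.7   6.1]
 [ -3.2   2.3]
 [  1.8   0.9]
 [  5.8   6.1]
 [ -8.9  16.2]
 [  4.7  -0.5]
 [  1.6 -21.2]
 [  3.  -13.3]
 [ -3.2   9.3]
 [  1.6  -6.7]]
[ 581.3 -352.5  227. ] [383.4089409  183.34536589] [262.41419222 144.44521587]
[ 581.3 -352.5  180. ] [378.48304723 189.33637181] [262.47527784 160.35973731]
[ 448.5 -176.1  111. ] [303.53518202 248.05012472] [302.09320601 214.70799941]
[(array([120.3, 142.3]), [81, 131, 73, 24, 833]), (array([451.2, 178.9]), [442, 171, 18, 18, 181]), (array([180.2, 220.4]), [174, 214, 13, 14, 123])]
[(array([146.6,   8.1]), [141, 0, 11, 18, 108]), (array([84.2, 11.9]), [82, 9, 5, 6, 20]), (array([47.7, 38.3]), [46, 36, 5, 6, 18]), (array([36. , 40.5]), [34, 38, 5, 6, 26]), (array([253.8, 173.2]), [248, 160, 12, 24, 169]), (array([143.9, 251.9]), [142, 245, 6, 11, 22]), (array([239.4, 335.4]), [231, 324, 18, 24, 379])]
(array([ 582.13769792, -352.10113812,  225.36656494]), np.float64(2.8742840158702276)) (array([ 579.33529885, -351.0016554 ,  176.90120098]), np.float64(0.4693843630723559))
(array([533.78794316, 159.01045999,  16.00343266]), np.float64(0.6716928302615065))
[533.70567141 158.07597567  15.        ]
```

View pics/mix.png

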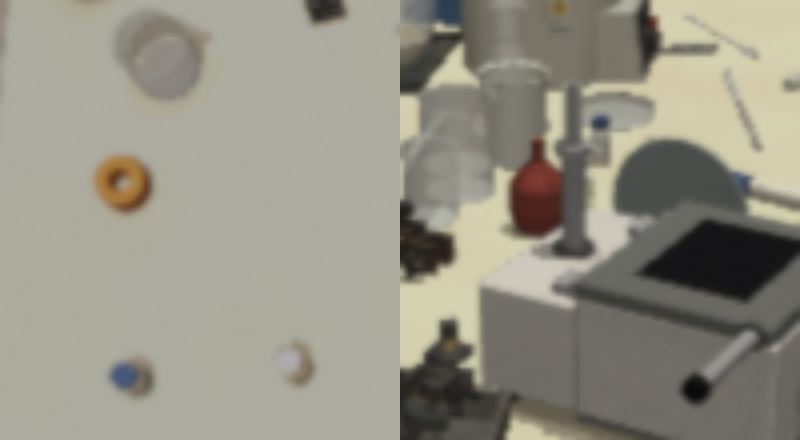

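Ring at about (533,157.5), bore seen at side-top crops consistently; post tip about (581,-352), yaw -0.32. Moving above the ring.

Request:
move_arm:
  steps:
    - {"tx":-3,"ty":-1.12,"tz":1.1}
    - {"tx":-4.5,"ty":-1.68,"tz":1.1}
    - {"tx":-4.5,"ty":-1.68,"tz":1.1}
    - {"tx":-4.5,"ty":-1.68,"tz":1.1}
    - {"tx":-4.5,"ty":-1.68,"tz":1.1}
    - {"tx":-4.5,"ty":-1.68,"tz":1.1}
    - {"tx":-4.5,"ty":-1.68,"tz":1.1}
    - {"tx":-4.5,"ty":-1.68,"tz":1.1}
    - {"tx":-4,"ty":-1.5,"tz":1.1}
    - {"tx":-3,"ty":-1.14,"tz":1.1}
  hand: 8.5
  newtons: 40

```text
validation failed for argument at $.st...
```

Request:
move_arm:
  steps:
    - {"tx":-3,"ty":-1.12,"tz":1.1,"twist":0}
    - {"tx":-4.5,"ty":-1.68,"tz":1.1,"twist":0}
    - {"tx":-4.5,"ty":-1.68,"tz":1.1,"twist":0}
    - {"tx":-4.5,"ty":-1.68,"tz":1.1,"twist":0}
    - {"tx":-4.5,"ty":-1.68,"tz":1.1,"twist":0}
    - {"tx":-4.5,"ty":-1.68,"tz":1.1,"twist":0}
    - {"tx":-4.5,"ty":-1.68,"tz":1.1,"twist":0}
    - {"tx":-4.5,"ty":-1.68,"tz":1.1,"twist":0}
    - {"tx":-4,"ty":-1.5,"tz":1.1,"twist":0}
    - {"tx":-3,"ty":-1.14,"tz":1.1,"twist":0}
  hand: 8.5
  newtons: 40

```text
clock: 1.1
tool_pos: [534.4, 155.6, 120.5]
orientation: [-0.688, -3.065, 0.001]
contact_force: [-0.5, 0.8, 0.7]
opening: 1.0
gripper_force: 0.0
```

Request:
move_arm:
  steps:
    - {"tx":0.18,"ty":0.14,"tz":1.4,"twist":0}
    - {"tx":0,"ty":0,"tz":1.5,"twist":0}
    - {"tx":0,"ty":0,"tz":1.5,"twist":0}
    - {"tx":0,"ty":0,"tz":1.5,"twist":0}
    - {"tx":0,"ty":0,"tz":1.5,"twist":0}
    - {"tx":0,"ty":0,"tz":1.3,"twist":0}
    - {"tx":0,"ty":0,"tz":1.0,"twist":0}
    - {"tx":0,"ty":0,"tz":0.9,"twist":0}
    - {"tx":0,"ty":0,"tz":0.8,"twist":0}
    - {"tx":0,"ty":0,"tz":0,"twist":0}

```text
clock: 2.1
tool_pos: [531.3, 159.7, 6.3]
orientation: [-0.685, -3.065, 0.001]
contact_force: [-0.4, 0.3, 0.0]
opening: 0.998
gripper_force: 0.0
```

Request:
move_arm:
  steps:
    - {"tx":0,"ty":0,"tz":0,"twist":0}
    - {"tx":0,"ty":0,"tz":0,"twist":0}
    - {"tx":0,"ty":0,"tz":0,"twist":0}
    - {"tx":0,"ty":0,"tz":0,"twist":0}
    - {"tx":0,"ty":0,"tz":0,"twist":0}
    - {"tx":0,"ty":0,"tz":0,"twist":0}
    - {"tx":0,"ty":0,"tz":0,"twist":0}
    - {"tx":0,"ty":0,"tz":0,"twist":0}
    - {"tx":0,"ty":0,"tz":0,"twist":0}
    - {"tx":0,"ty":0,"tz":0,"twist":0}
  hand: 0
  newtons: 30

```text
clock: 3.1
tool_pos: [532.2, 160.0, 8.0]
orientation: [0.685, 3.065, 0.001]
contact_force: [-2.3, 0.2, 5.0]
opening: 0.411
gripper_force: 29.8
```

Request:
move_arm:
  steps:
    - {"tx":0,"ty":0,"tz":-2,"twist":0.145}
    - {"tx":0,"ty":0,"tz":-2.5,"twist":0.145}
    - {"tx":0,"ty":0,"tz":-2.5,"twist":0.145}
    - {"tx":0,"ty":0,"tz":-2.5,"twist":0.145}
    - {"tx":0,"ty":0,"tz":-2.5,"twist":0.145}
    - {"tx":0,"ty":0,"tz":-2.5,"twist":0.145}
    - {"tx":0,"ty":0,"tz":-2.5,"twist":0.145}
    - {"tx":0,"ty":0,"tz":-2.5,"twist":0.145}
    - {"tx":0,"ty":0,"tz":-2.5,"twist":0.145}
    - {"tx":0,"ty":0,"tz":-2.5,"twist":0.15}

```text
clock: 4.1
tool_pos: [531.7, 159.9, 253.4]
orientation: [2.556, 1.826, 0.0]
contact_force: [-0.1, -0.4, -0.5]
opening: 0.41
gripper_force: 30.1
```

Request:
move_arm:
  steps:
    - {"tx":0,"ty":0,"tz":-0.5,"twist":0}
    - {"tx":0,"ty":0,"tz":0,"twist":0}
    - {"tx":0,"ty":0,"tz":0,"twist":0}
    - {"tx":0,"ty":0,"tz":0,"twist":0}
    - {"tx":0,"ty":0,"tz":0,"twist":0}
    - {"tx":0,"ty":0,"tz":0,"twist":0}
    - {"tx":0,"ty":0,"tz":0,"twist":0}
    - {"tx":0,"ty":0,"tz":0,"twist":0}
    - {"tx":0,"ty":0,"tz":0,"twist":0}
    - {"tx":0,"ty":0,"tz":0,"twist":0}

```text
clock: 5.1
tool_pos: [531.9, 159.9, 257.3]
orientation: [2.551, 1.834, -0.0]
contact_force: [-0.6, -0.6, -0.1]
opening: 0.414
gripper_force: 30.2
```

Run:
```python
from h import *
from scipy.spatial.transform import Rotation as Ro
s=env.get_state();R=Ro.from_rotvec(s['orientation']).as_matrix();print(s['tool_pos'],s['joints'],s['opening'],'\n',R.round(3))
im=env.capture('side');cv2.imwrite('pics/side1.png',im)
b=blobs(im,(4,110,60),(18,255,255));print(b, proj('side',s['tool_pos']+[0,0,7]))
T=np.array([581,-352]);d=T-s['tool_pos'][:2];print('tool shift',R[:2,:2].T@d)
```

```text
[531.92534866 159.93327397 257.3103391 ] [ 2.92108524e-01  2.84454985e-01  1.16488634e-01  1.40280772e+00
 -6.95334210e-05  2.18680754e+00] 0.4144509835458702 
 [[ 0.318  0.948  0.   ]
 [ 0.948 -0.318 -0.   ]
 [-0.     0.    -1.   ]]
[(array([146.5,   7.7]), [140, 0, 12, 18, 108]), (array([84.2, 11.9]), [82, 9, 5, 6, 20]), (array([47.7, 38.3]), [46, 36, 5, 6, 18]), (array([36. , 40.5]), [34, 38, 5, 6, 26]), (array([235.2, 222.3]), [227, 210, 19, 25, 385]), (array([143.9, 251.8]), [142, 245, 6, 11, 21])] [235.50258592 223.73419474]
tool shift [-469.69409106  209.4551459 ]
```

Request:
move_arm:
  steps:
    - {"tx":-1.5,"ty":0.67,"tz":0,"twist":0}
    - {"tx":-3,"ty":1.34,"tz":0,"twist":0}
    - {"tx":-3,"ty":1.34,"tz":0,"twist":0}
    - {"tx":-3,"ty":1.34,"tz":0,"twist":0}
    - {"tx":-3,"ty":1.34,"tz":0,"twist":0}
    - {"tx":-3,"ty":1.34,"tz":0,"twist":0}
    - {"tx":-3,"ty":1.34,"tz":0,"twist":0}
    - {"tx":-3,"ty":1.34,"tz":0,"twist":0}
    - {"tx":-3,"ty":1.34,"tz":0,"twist":0}
    - {"tx":-3,"ty":1.34,"tz":0,"twist":0}

```text
clock: 6.15
tool_pos: [561.4, -153.0, 257.4]
orientation: [2.551, 1.833, -0.0]
contact_force: [0.2, -0.6, 0.4]
opening: 0.41
gripper_force: 30.2
```

Request:
move_arm:
  steps:
    - {"tx":-3,"ty":1.34,"tz":0,"twist":0}
    - {"tx":-3,"ty":1.34,"tz":0,"twist":0}
    - {"tx":-3,"ty":1.34,"tz":0,"twist":0}
    - {"tx":-3,"ty":1.34,"tz":0,"twist":0}
    - {"tx":-2.5,"ty":1.11,"tz":0,"twist":0}
    - {"tx":-2,"ty":0.9,"tz":0,"twist":0}
    - {"tx":-1,"ty":0.45,"tz":0,"twist":0}
    - {"tx":0,"ty":0,"tz":0,"twist":0}
    - {"tx":0,"ty":0,"tz":0,"twist":0}
    - {"tx":0,"ty":0,"tz":0,"twist":0}

```text
clock: 7.15
tool_pos: [580.2, -340.6, 257.6]
orientation: [-2.55, -1.835, -0.0]
contact_force: [0.9, -0.0, -0.6]
opening: 0.413
gripper_force: 30.2
```

Run:
```python
from h import *
from scipy.spatial.transform import Rotation as Ro
s=env.get_state();R=Ro.from_rotvec(s['orientation']).as_matrix();print(s['tool_pos'],s['joints'].round(2))
for n in('side','top'):
    im=env.capture(n);cv2.imwrite(f'pics/{n}2.png',im)
    print(n,blobs(im,(4,110,60),(18,255,255)), proj(n,s['tool_pos']+[0,0,7]),proj(n,np.array([581,-352,227.])))
a=cv2.imread('pics/side2.png')[95:195,213:313];b=cv2.imread('pics/top2.png')[140:240,330:430]
cv2.imwrite('pics/c2.png',np.hstack([cv2.resize(i,(400,400),interpolation=cv2.INTER_CUBIC) for i in(a,b)]))
d=np.array([581,-352])-s['tool_pos'][:2];print('tool shift',R[:2,:2].T@d)
```

```text
[ 580.20875929 -340.55168723  257.62856154] [-0.53  0.5   0.46  1.52  0.    1.36]
side [(array([146.4,   7.7]), [140, 0, 12, 18, 108]), (array([84.4, 11.9]), [83, 9, 4, 6, 17]), (array([47.7, 38.3]), [46, 36, 5, 6, 18]), (array([36. , 40.5]), [34, 38, 5, 6, 26]), (array([262. , 132.1]), [257, 125, 13, 15, 131]), (array([253.6, 173.2]), [248, 160, 12, 24, 179]), (array([144. , 251.6]), [142, 245, 7, 11, 20])] [261.97489995 132.57237824] [262.50125502 144.51161997]
top [(array([105.1, 140. ]), [82, 132, 42, 19, 323]), (array([141.6, 145.9]), [125, 137, 28, 18, 241])] [382.36323511 178.50840574] [383.19535961 183.4843171 ]
tool shift [-10.60477588   4.38504899]
```

View pics/c2.png

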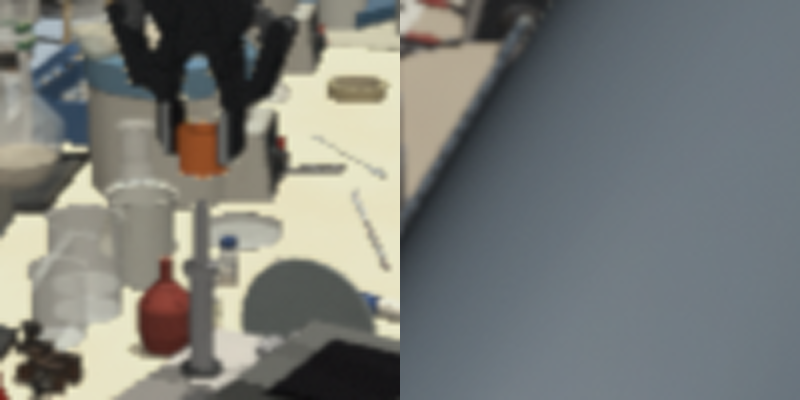

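Request:
move_arm:
  steps:
    - {"tx":-0.5,"ty":0.22,"tz":0,"twist":0}
    - {"tx":-0.45,"ty":0.22,"tz":0,"twist":0}
    - {"tx":0,"ty":0,"tz":0.4,"twist":0}
    - {"tx":0,"ty":0,"tz":0.4,"twist":0}
    - {"tx":0,"ty":0,"tz":0.4,"twist":0}
    - {"tx":0,"ty":0,"tz":0.4,"twist":0}
    - {"tx":0,"ty":0,"tz":0.4,"twist":0}
    - {"tx":0,"ty":0,"tz":0,"twist":0}
    - {"tx":0,"ty":0,"tz":0,"twist":0}
    - {"tx":0,"ty":0,"tz":0,"twist":0}

```text
clock: 8.25
tool_pos: [581.5, -352.0, 237.6]
orientation: [2.55, 1.834, 0.0]
contact_force: [0.7, 0.5, -0.4]
opening: 0.41
gripper_force: 30.2
```

Run:
```python
from h import *
s=env.get_state();print(s['tool_pos'],s['contact_force'])
im=env.capture('side');cv2.imwrite('pics/side3.png',im)
cv2.imwrite('pics/c3.png',cv2.resize(im[110:180,228:298],(700,600),interpolation=cv2.INTER_CUBIC)[:600])
```

```text
[ 581.45739094 -352.04395573  237.58843541] [ 0.70559101  0.47006836 -0.43513836]
```

View pics/c3.png

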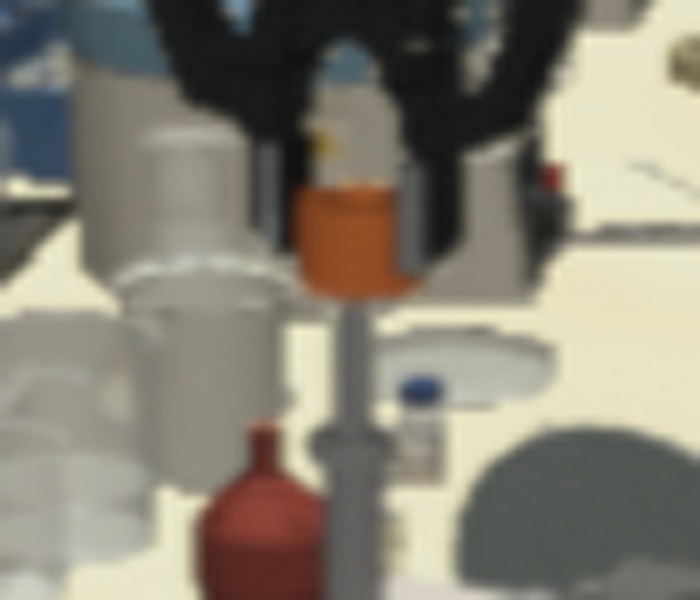

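Ring centre (358) sits about half a pixel right of the post (353) in the 10x crop; a small correction, then descend with force checks.

Request:
move_arm:
  steps:
    - {"tx":0,"ty":0.08,"tz":0.1,"twist":0}
    - {"tx":0,"ty":0,"tz":0.2,"twist":0}
    - {"tx":0,"ty":0,"tz":0.2,"twist":0}
    - {"tx":0,"ty":0,"tz":0.2,"twist":0}
    - {"tx":0,"ty":0,"tz":0.2,"twist":0}
    - {"tx":0,"ty":0,"tz":0.2,"twist":0}
    - {"tx":0,"ty":0,"tz":0.2,"twist":0}
    - {"tx":0,"ty":0,"tz":0,"twist":0}
    - {"tx":0,"ty":0,"tz":0,"twist":0}
    - {"tx":0,"ty":0,"tz":0,"twist":0}

```text
clock: 9.3
tool_pos: [582.7, -350.6, 224.3]
orientation: [-2.548, -1.835, -0.003]
contact_force: [2.5, 7.3, 1.9]
opening: 0.41
gripper_force: 30.3
```

Request:
move_arm:
  steps:
    - {"tx":0.15,"ty":0,"tz":0,"twist":0}
    - {"tx":0.1,"ty":0,"tz":0.2,"twist":0}
    - {"tx":0,"ty":0,"tz":0.3,"twist":0}
    - {"tx":0,"ty":0,"tz":0.3,"twist":0}
    - {"tx":0,"ty":0,"tz":0.4,"twist":0}
    - {"tx":0,"ty":0,"tz":0.4,"twist":0}
    - {"tx":0,"ty":0,"tz":0.4,"twist":0}
    - {"tx":0,"ty":0,"tz":0,"twist":0}
    - {"tx":0,"ty":0,"tz":0,"twist":0}
    - {"tx":0,"ty":0,"tz":0,"twist":0}

```text
clock: 10.3
tool_pos: [582.9, -349.9, 204.4]
orientation: [-2.551, -1.834, 0.0]
contact_force: [-1.3, 1.4, -0.6]
opening: 0.415
gripper_force: 30.1
```

Request:
move_arm:
  steps:
    - {"tx":0.05,"ty":0,"tz":0.3,"twist":0}
    - {"tx":0,"ty":0,"tz":0.4,"twist":0}
    - {"tx":0,"ty":0,"tz":0.4,"twist":0}
    - {"tx":0,"ty":0,"tz":0.2,"twist":0}
    - {"tx":0,"ty":0,"tz":0.15,"twist":0}
    - {"tx":0,"ty":0,"tz":0.1,"twist":0}
    - {"tx":0,"ty":0,"tz":0.1,"twist":0}
    - {"tx":0,"ty":0,"tz":0,"twist":0}
    - {"tx":0,"ty":0,"tz":0,"twist":0}
    - {"tx":0,"ty":0,"tz":0,"twist":0}

```text
clock: 11.3
tool_pos: [583.2, -349.4, 188.0]
orientation: [2.55, 1.834, 0.0]
contact_force: [0.1, 0.8, 1.9]
opening: 0.416
gripper_force: 30.3
```

Request:
move_arm:
  steps:
    - {"tx":0,"ty":0,"tz":0.1,"twist":0}
    - {"tx":0,"ty":0,"tz":0,"twist":0}
    - {"tx":0,"ty":0,"tz":0,"twist":0}
    - {"tx":0,"ty":0,"tz":0,"twist":0}
    - {"tx":0,"ty":0,"tz":0,"twist":0}
    - {"tx":0,"ty":0,"tz":0,"twist":0}
    - {"tx":0,"ty":0,"tz":0,"twist":0}
    - {"tx":0,"ty":0,"tz":0,"twist":0}
    - {"tx":0,"ty":0,"tz":0,"twist":0}
    - {"tx":0,"ty":0,"tz":0,"twist":0}
  hand: 7

```text
clock: 12.3
tool_pos: [583.1, -349.4, 186.9]
orientation: [2.551, 1.834, -0.0]
contact_force: [-0.5, -0.1, -0.3]
opening: 0.821
gripper_force: 0.0
```

Request:
move_arm:
  steps:
    - {"tx":0,"ty":0,"tz":-0.5,"twist":0}
    - {"tx":0,"ty":0,"tz":-1,"twist":0}
    - {"tx":0,"ty":0,"tz":-1.5,"twist":0}
    - {"tx":0,"ty":0,"tz":-2,"twist":0}
    - {"tx":0,"ty":0,"tz":-2,"twist":0}
    - {"tx":0,"ty":0,"tz":-2,"twist":0}
    - {"tx":0,"ty":0,"tz":-1,"twist":0}
    - {"tx":0,"ty":0,"tz":0,"twist":0}
    - {"tx":0,"ty":0,"tz":0,"twist":0}
    - {"tx":0,"ty":0,"tz":0,"twist":0}

```text
clock: 13.3
tool_pos: [582.8, -349.2, 285.7]
orientation: [-2.549, -1.833, 0.001]
contact_force: [0.5, 0.2, 0.0]
opening: 0.816
gripper_force: 0.0
```

Run:
```python
from h import *
from scipy.spatial.transform import Rotation as Ro
s=env.get_state();print(s['tool_pos'],s['contact_force'],s['opening'])
im=env.capture('side');cv2.imwrite('pics/side4.png',im)
for b in blobs(im,(4,110,60),(18,255,255)):
    if 250<b[0][0]<275 and b[0][1]<200: print(b)
P=np.array([583,-350]);print([proj('side',np.r_[P,z]) for z in(180,195,210,227)])
cv2.imwrite('pics/c4.png',cv2.resize(im[110:180,228:298],(600,600),interpolation=cv2.INTER_CUBIC))
```

```text
[ 582.81218249 -349.2149552   285.67007074] [0.461461   0.24793968 0.01810106] 0.8161854368712015
(array([263.1, 155.2]), [257, 149, 13, 13, 135])
(array([253.6, 173.1]), [248, 160, 12, 24, 178])
[array([261.73672762, 160.63388561]), array([261.71303598, 155.61225112]), array([261.68907121, 150.53047325]), array([261.66157499, 144.69705696])]
```

View pics/c4.png

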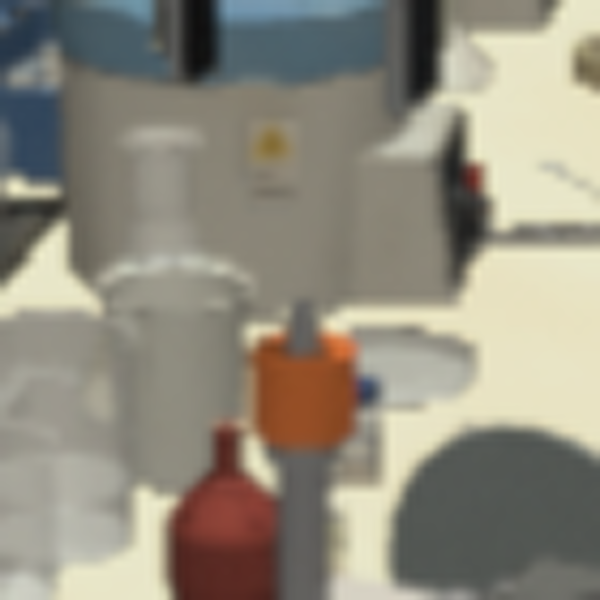

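Ring seated at crop (305,390), upright, its centre at image row 155 as predicted for home (155.6). Now the handle.

Run:
```python
from h import *
from scipy.spatial.transform import Rotation as Ro
c=onz('top',tc(84,379),111);l=onz('top',tc(232,432),111);d=(l-c)[:2];print(c,l,'yaw',np.arctan2(d[0],-d[1])*-1, np.linalg.norm(d))
u=d/np.linalg.norm(d);a=c[:2]+39*u
e=onz('top',tc(660,160),102)-onz('top',tc(378,66),102);print('rear yaw',-np.arctan2(e[0],-e[1]),np.linalg.norm(e))
g=onz('top',tc(548,573),114)-onz('top',tc(240,465),114);print('front yaw',-np.arctan2(g[0],-g[1]),np.linalg.norm(g))
s=env.get_state();R=Ro.from_rotvec(s['orientation']).as_matrix()
G=np.array([452,-172]);print('rod est',a);print('shift',R[:2,:2].T@(G-s['tool_pos'][:2]),s['joints'])
```

```text
[ 467.26163421 -133.60929467  111.        ] [ 441.43405699 -206.96840512  111.        ] yaw 0.3385181527817798 77.77289264961776
rear yaw 0.32387591656024234 154.4760957956086
front yaw 0.33308288828733257 159.30963667838293
rod est [ 454.31013559 -170.39595915]
shift [ 126.32671886 -180.40967698] [-5.39774492e-01  5.21628393e-01  5.59372945e-01  1.61032059e+00
 -8.38721143e-05  1.35507641e+00]
```

Request:
move_arm:
  steps:
    - {"tx":1.3,"ty":-1.8,"tz":0,"twist":0}
    - {"tx":1.3,"ty":-1.8,"tz":0,"twist":0}
    - {"tx":1.3,"ty":-1.8,"tz":0,"twist":0}
    - {"tx":1.3,"ty":-1.8,"tz":1,"twist":0}
    - {"tx":1.3,"ty":-1.8,"tz":1.5,"twist":0}
    - {"tx":1.3,"ty":-1.8,"tz":1.5,"twist":0}
    - {"tx":1.3,"ty":-1.8,"tz":1.5,"twist":0}
    - {"tx":1.3,"ty":-1.8,"tz":1.5,"twist":0}
    - {"tx":1.3,"ty":-1.8,"tz":1.5,"twist":0}
    - {"tx":1.2,"ty":-1.75,"tz":1.5,"twist":0}

```text
clock: 14.35
tool_pos: [452.9, -169.0, 185.7]
orientation: [-2.55, -1.834, 0.001]
contact_force: [0.3, 0.2, -0.1]
opening: 0.821
gripper_force: 0.0
```

Request:
move_arm:
  steps:
    - {"tx":0,"ty":0,"tz":1.5,"twist":0}
    - {"tx":0,"ty":0,"tz":1.5,"twist":0}
    - {"tx":0,"ty":0,"tz":1.5,"twist":0}
    - {"tx":0,"ty":0,"tz":1.2,"twist":0}
    - {"tx":0,"ty":0,"tz":1.2,"twist":0}
    - {"tx":0,"ty":0,"tz":1,"twist":0}
    - {"tx":0,"ty":0,"tz":1,"twist":0}
    - {"tx":0,"ty":0,"tz":0.5,"twist":0}
    - {"tx":0,"ty":0,"tz":0,"twist":0}
    - {"tx":0,"ty":0,"tz":0,"twist":0}

```text
clock: 15.35
tool_pos: [454.2, -170.0, 93.0]
orientation: [2.55, 1.834, 0.0]
contact_force: [0.4, 0.6, -0.5]
opening: 0.817
gripper_force: 0.0
```

Run:
```python
from h import *
s=env.get_state();print(s['tool_pos'],s['contact_force'],s['opening'])
im=env.capture('side');cv2.imwrite('pics/side5.png',im)
cv2.imwrite('pics/c5.png',cv2.resize(im[140:250,235:355],(600,550),interpolation=cv2.INTER_CUBIC))
```

```text
[ 454.19232059 -170.04382683   93.04968933] [ 0.42658595  0.61113095 -0.53893581] 0.8174424222871461
```

View pics/c5.png

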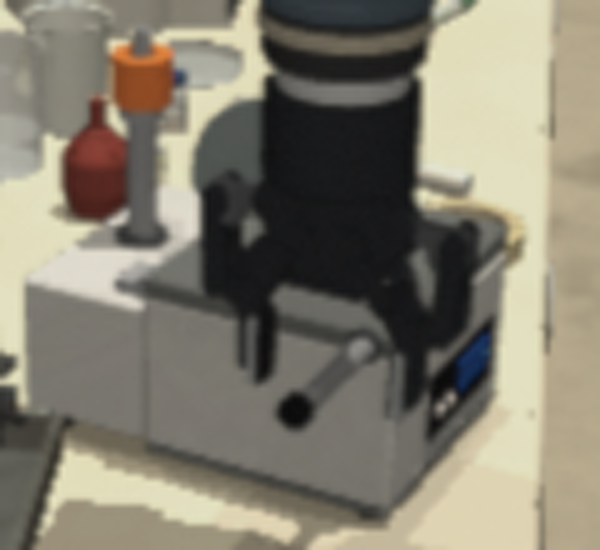

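The rod passes between the open fingers (crop 255–415, rod about 330). Closing.

Request:
move_arm:
  steps:
    - {"tx":0,"ty":0,"tz":0,"twist":0}
    - {"tx":0,"ty":0,"tz":0,"twist":0}
    - {"tx":0,"ty":0,"tz":0,"twist":0}
    - {"tx":0,"ty":0,"tz":0,"twist":0}
    - {"tx":0,"ty":0,"tz":0,"twist":0}
    - {"tx":0,"ty":0,"tz":0,"twist":0}
    - {"tx":0,"ty":0,"tz":0,"twist":0}
    - {"tx":0,"ty":0,"tz":0,"twist":0}
    - {"tx":0,"ty":0,"tz":0,"twist":0}
    - {"tx":0,"ty":0,"tz":0,"twist":0}
  hand: 0
  newtons: 30

```text
clock: 16.4
tool_pos: [454.0, -170.0, 92.9]
orientation: [2.551, 1.834, -0.0]
contact_force: [-1.1, 0.9, 1.1]
opening: 0.127
gripper_force: 29.2
```

Run:
```python
import numpy as np
def rows(q):
    y=14*(1-np.cos(q))+.7*np.sin(q);z=14*np.sin(q)+.7*np.cos(q)
    Y=np.round(y-y[0],2);Z=np.round(z-z[0],2)
    for a,b in zip(np.diff(Y),-np.diff(Z)): print('{"tx":0,"ty":%.2f,"tz":%.2f,"twist":0},'%(a,b),end=' ')
    print('\n')
rows(np.linspace(0,.46,11));rows(np.linspace(.46,.96,11));rows(np.linspace(.96,1.38,9));rows(np.linspace(1.38,1.0,9))
```

```text
{"tx":0,"ty":0.05,"tz":-0.64,"twist":0}, {"tx":0,"ty":0.07,"tz":-0.64,"twist":0}, {"tx":0,"ty":0.11,"tz":-0.64,"twist":0}, {"tx":0,"ty":0.13,"tz":-0.63,"twist":0}, {"tx":0,"ty":0.17,"tz":-0.62,"twist":0}, {"tx":0,"ty":0.19,"tz":-0.62,"twist":0}, {"tx":0,"ty":0.22,"tz":-0.60,"twist":0}, {"tx":0,"ty":0.25,"tz":-0.60,"twist":0}, {"tx":0,"ty":0.27,"tz":-0.58,"twist":0}, {"tx":0,"ty":0.31,"tz":-0.57,"twist":0}, 

{"tx":0,"ty":0.36,"tz":-0.60,"twist":0}, {"tx":0,"ty":0.38,"tz":-0.59,"twist":0}, {"tx":0,"ty":0.42,"tz":-0.56,"twist":0}, {"tx":0,"ty":0.44,"tz":-0.54,"twist":0}, {"tx":0,"ty":0.47,"tz":-0.52,"twist":0}, {"tx":0,"ty":0.50,"tz":-0.50,"twist":0}, {"tx":0,"ty":0.52,"tz":-0.47,"twist":0}, {"tx":0,"ty":0.54,"tz":-0.44,"twist":0}, {"tx":0,"ty":0.56,"tz":-0.42,"twist":0}, {"tx":0,"ty":0.59,"tz":-0.39,"twist":0}, 

{"tx":0,"ty":0.63,"tz":-0.37,"twist":0}, {"tx":0,"ty":0.66,"tz":-0.35,"twist":0}, {"tx":0,"ty":0.66,"tz":-0.30,"twist":0}, {"tx":0,"ty":0.69,"tz":-0.27,"twist":0}, {"tx":0,"ty":0.70,"tz":-0.24,"twist":0}, {"tx":0,"ty":0.70,"tz":-0.20,"twist":0}, {"tx":0,"ty":0.72,"tz":-0.16,"twist":0}, {"tx":0,"ty":0.73,"tz":-0.12,"twist":0}, 

{"tx":0,"ty":-0.66,"tz":0.11,"twist":0}, {"tx":0,"ty":-0.65,"tz":0.14,"twist":0}, {"tx":0,"ty":-0.64,"tz":0.17,"twist":0}, {"tx":0,"ty":-0.64,"tz":0.20,"twist":0}, {"tx":0,"ty":-0.62,"tz":0.23,"twist":0}, {"tx":0,"ty":-0.61,"tz":0.26,"twist":0}, {"tx":0,"ty":-0.60,"tz":0.29,"twist":0}, {"tx":0,"ty":-0.59,"tz":0.32,"twist":0},
```

Request:
move_arm:
  steps:
    - {"tx":0,"ty":0.05,"tz":-0.64,"twist":0}
    - {"tx":0,"ty":0.07,"tz":-0.64,"twist":0}
    - {"tx":0,"ty":0.11,"tz":-0.64,"twist":0}
    - {"tx":0,"ty":0.13,"tz":-0.63,"twist":0}
    - {"tx":0,"ty":0.17,"tz":-0.62,"twist":0}
    - {"tx":0,"ty":0.19,"tz":-0.62,"twist":0}
    - {"tx":0,"ty":0.22,"tz":-0.6,"twist":0}
    - {"tx":0,"ty":0.25,"tz":-0.6,"twist":0}
    - {"tx":0,"ty":0.27,"tz":-0.58,"twist":0}
    - {"tx":0,"ty":0.31,"tz":-0.57,"twist":0}
  newtons: 50

```text
clock: 17.4
tool_pos: [469.2, -175.4, 154.4]
orientation: [-2.549, -1.832, 0.004]
contact_force: [-8.7, -1.1, 0.7]
opening: 0.118
gripper_force: 48.6
```

Request:
move_arm:
  steps:
    - {"tx":0,"ty":0.26,"tz":-0.6,"twist":0}
    - {"tx":0,"ty":0.38,"tz":-0.59,"twist":0}
    - {"tx":0,"ty":0.42,"tz":-0.56,"twist":0}
    - {"tx":0,"ty":0.44,"tz":-0.54,"twist":0}
    - {"tx":0,"ty":0.47,"tz":-0.52,"twist":0}
    - {"tx":0,"ty":0.5,"tz":-0.5,"twist":0}
    - {"tx":0,"ty":0.52,"tz":-0.47,"twist":0}
    - {"tx":0,"ty":0.54,"tz":-0.44,"twist":0}
    - {"tx":0,"ty":0.56,"tz":-0.42,"twist":0}
    - {"tx":0,"ty":0.59,"tz":-0.39,"twist":0}

```text
clock: 18.4
tool_pos: [512.5, -190.8, 206.7]
orientation: [-2.551, -1.832, 0.006]
contact_force: [-19.2, -1.7, 16.5]
opening: 0.118
gripper_force: 50.6
```

Request:
move_arm:
  steps:
    - {"tx":0,"ty":-0.14,"tz":-0.2,"twist":0}
    - {"tx":0,"ty":0.63,"tz":-0.37,"twist":0}
    - {"tx":0,"ty":0.66,"tz":-0.35,"twist":0}
    - {"tx":0,"ty":0.66,"tz":-0.3,"twist":0}
    - {"tx":0,"ty":0.69,"tz":-0.27,"twist":0}
    - {"tx":0,"ty":0.7,"tz":-0.24,"twist":0}
    - {"tx":0,"ty":0.7,"tz":-0.22,"twist":0}
    - {"tx":0,"ty":0.72,"tz":-0.18,"twist":0}
    - {"tx":0,"ty":0.73,"tz":-0.14,"twist":0}
    - {"tx":0,"ty":0,"tz":0,"twist":0}

```text
clock: 19.4
tool_pos: [567.2, -209.3, 228.7]
orientation: [2.548, 1.83, 0.0]
contact_force: [-2.9, -7.5, 4.7]
opening: 0.119
gripper_force: 51.5
```

Run:
```python
from h import *
s=env.get_state();print(s['tool_pos'],s['contact_force'],s['opening'])
im=env.capture('side');cv2.imwrite('pics/side6.png',im)
cv2.imwrite('pics/c6.png',cv2.resize(im[110:250,205:355],(750,600),interpolation=cv2.INTER_CUBIC))
```

```text
[ 567.1934402  -209.28922358  228.66094418] [-2.87376069 -7.54683904  4.66340574] 0.11854038922906371
```

View pics/c6.png

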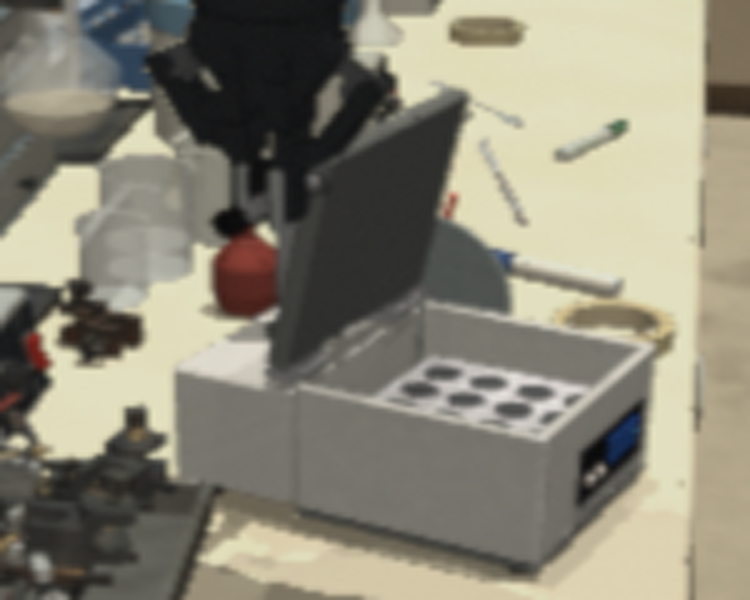

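Lid stands steeply open (handle gripped, pointer near crop (450,205) beyond the dial's top); tool displacement gives q ≈ 1.376. Returning to about 1.0.

Request:
move_arm:
  steps:
    - {"tx":0,"ty":-0.66,"tz":0.11,"twist":0}
    - {"tx":0,"ty":-0.65,"tz":0.14,"twist":0}
    - {"tx":0,"ty":-0.64,"tz":0.17,"twist":0}
    - {"tx":0,"ty":-0.64,"tz":0.2,"twist":0}
    - {"tx":0,"ty":-0.62,"tz":0.23,"twist":0}
    - {"tx":0,"ty":-0.61,"tz":0.26,"twist":0}
    - {"tx":0,"ty":-0.6,"tz":0.29,"twist":0}
    - {"tx":0,"ty":-0.59,"tz":0.32,"twist":0}
    - {"tx":0,"ty":0,"tz":0,"twist":0}
    - {"tx":0,"ty":0,"tz":0,"twist":0}

```text
clock: 20.45
tool_pos: [518.0, -191.5, 210.1]
orientation: [-2.55, -1.834, 0.001]
contact_force: [-3.5, -3.9, 5.1]
opening: 0.116
gripper_force: 51.4
```

Request:
move_arm:
  steps:
    - {"tx":0,"ty":0,"tz":0,"twist":0}
    - {"tx":0,"ty":0,"tz":0,"twist":0}
    - {"tx":0,"ty":0,"tz":0,"twist":0}
    - {"tx":0,"ty":0,"tz":0,"twist":0}
    - {"tx":0,"ty":0,"tz":0,"twist":0}
    - {"tx":0,"ty":0,"tz":0,"twist":0}
    - {"tx":0,"ty":0,"tz":0,"twist":0}
    - {"tx":0,"ty":0,"tz":0,"twist":0}
    - {"tx":0,"ty":0,"tz":0,"twist":0}
    - {"tx":0,"ty":0,"tz":0,"twist":0}

```text
clock: 21.45
tool_pos: [518.3, -191.6, 210.3]
orientation: [-2.551, -1.834, 0.001]
contact_force: [-4.2, -3.2, 5.4]
opening: 0.117
gripper_force: 51.5
```

Run:
```python
from h import *
from scipy.optimize import brentq
s=env.get_state();d=s['tool_pos']-[454,-170,92.9];print(s['tool_pos'],s['contact_force'],s['opening'],s['dq'].round(3))
dx=.947*d[0]-.321*d[1]
print('q',brentq(lambda q:140*(1-np.cos(q))+7*np.sin(q)-dx,0,1.6),'qz',brentq(lambda q:140*np.sin(q)+7*np.cos(q)-7-d[2],0,1.5) if d[2]<133 else d[2])
im=env.capture('side');cv2.imwrite('pics/side7.png',im)
cv2.imwrite('pics/c7.png',cv2.resize(im[110:250,205:355],(750,600),interpolation=cv2.INTER_CUBIC))
```

```text
[ 518.2653368  -191.61723503  210.313186  ] [-4.15208698 -3.21236003  5.39417993] 0.11655232453262138 [-0.001  0.002  0.001 -0.    -0.002 -0.   ]
q 0.9797343636875239 qz 1.0420562545555156
```

View pics/c7.png

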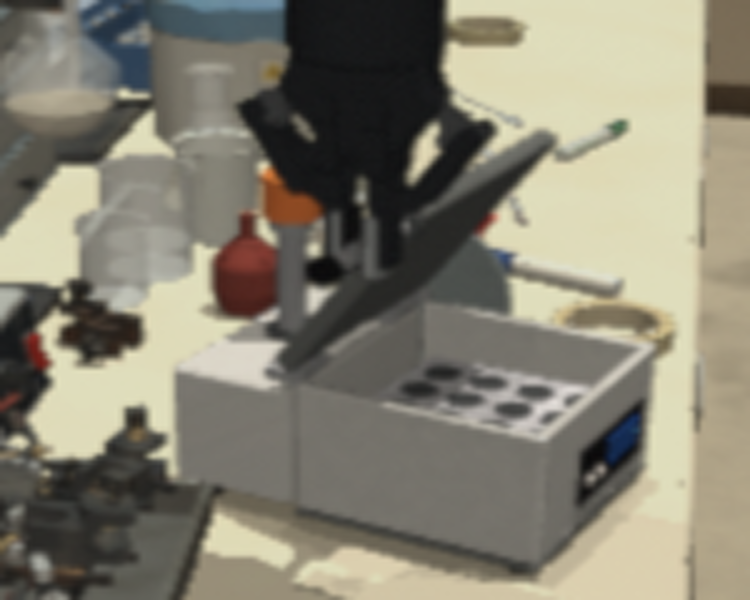

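The lid is at about 0.98–1.04 rad, held still in the fingers, and the ring is seated at crop (292,195). Handing in.

```bash
python3 -c "
from bench import env
print(env.close_job())"
```

```text
the job is handed in; nothing more can be done
None
```

The job is handed in, with no verdict returned: the ring is seated on the post and let go, and the lid went to about 1.38 rad, then back to about 1.0 rad, where the gripper holds it still (angles worked out from the tool's position).

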